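Restart a tripped magnetic stirrer and bring it up to the fourth click

ROBOT

A 6-joint arm with a two-finger parallel gripper is mounted at the origin on a cart in front of the work surface, level with it; the furniture and walls round the work are solid. World frame = base frame: x ahead of the robot, y to its left, z up, the work surface at z = 0. Lengths are in m, angles in rad, forces in N, time in s.
With the tool pointing down it reaches from about 0.3 to 0.825 m from the base axis. Payload 5.4 kg.
Tool frame: the origin (TCP) lies at the very end of the fingers, on their centre line; the grasp point (between the pads) lies 19 mm behind it; z points along the fingers, x is the direction in which the jaws open and shut, and the axes are right-handed (so a half turn about z gives the same grasp; the last joint's range is limited). The gripper opens to 92 mm and grips with 3 to 60 N. Pads are 20 mm wide; open, the fingers measure 128 mm over their backs; the gripper's body (75 mm by 189 mm) begins 69 mm behind the grasp point.
Start: joints at [-1.434, 0.158, 1.597, -0, 1.386, -0.21], TCP at [0.195, -0.541, 0.215] pointing down, gripper open.
Joint ranges: [-2.91, 2.91], [-0.94, 2.29], [0.18, 2.7], [-1.29, 4.43], [0.17, 2.64], [-3, 3]. Speed limits (rad/s): [2.57, 2.57, 3.14, 3.14, 3.14, 3.14].

INTERFACE

Orientations are given as a rotation vector (axis times angle).
In Python, from workcell import bot gives the robot as it stands. Calls block until the motion is done:
- bot.goto(position, orientation): joint-space move of the TCP to a pose.
- bot.line_to(position, rot=None, max_speed=0.15): straight line of the TCP; rot=None keeps the orientation; max_speed is the mean speed in m/s.
- bot.set_joints(angles): joint-space move.
- bot.set_gripper(opening, newtons=None): opening from 0.0 (shut) to 1.0 (fully open); newtons is the grip in N (None keeps the last); returns when the fingers have stopped.
- bot.hold(seconds).
- bot.inverse_kinematics(position, orientation): joint angles nearest the present ones, or None.
- bot.read_camera(name): name is "scene" or "top"; returns a dict with "pixels" (420x560x3 uint8, blue, green, red), "fx", "fy", "cx", "cy" (pixels), "k1" (the pictures are not rectified: a ray, as slopes to the right and down, at radius r is drawn at 1 + k1 r^2 times it, then the intrinsics apply), "R" (3x3) and "t" (3): a world point X has camera coordinates R X + t. Camera axes: x right, y down, z forward; pixel columns grow to the right and rows downward; lengths in m; the calibration is good to about 2 mm. A picture is of the moment at which its call begins. There is no depth.
A pose or a line that the arm cannot do raises bot.MotionError and nothing moves.
- bot.job_done(): hands the job in, once; it reports no verdict.
Readings, each from a call of its own:
- bot.current_clock(): time.
- bot.current_joints(): joint angles.
- bot.current_joint_vel(): joint speeds.
- bot.current_effort(): joint torques, N m.
- bot.current_ee_pos(): TCP position.
- bot.current_tool_rot(): TCP orientation.
- bot.current_contact_force(): force on the tool from outside, world axes, zero at the start.
- bot.current_ft_torque(): the same for the moment, N m.
- bot.current_opening(): opening from 0.0 (shut) to 1.0 (fully open).
Only numpy, scipy, OpenCV 4.12 (cv2) and the standard library are available. Lean on these libraries where they do the work, as an engineer would, in place of code of your own. Each camera call takes 0.05 s, during which the arm holds its last target. There are 200 camera calls.

TASK

The stir bar has slipped out of step and the magnetic stirrer has tripped. With a fingertip, push the speed dial anticlockwise right back to its zero stop, press the green start key down (the drive takes it only at zero), then push the dial clockwise to the fourth click from zero and leave it there. Push gently, pinch and lift nothing, and leave the beaker and the other things on the worktop where they stand.

Things in the scene. Friction and masses are not known exactly. Their poses are not given: they have to be found in the camera images.
- stirrer: Compact magnetic stirrer, does not slide: white and grey housing 260 wide (its y) x 135 deep (its x) x 50 high. Origin at the centre of its underside, x away from the operator, y to the left (toward the stirring plate), z up. Grey control field on the right half of its flat deck with dial, green key and a small amber lamp (a lamp only).
- plate_centre (a point): Centre of the round white stirring plate that carries the beaker, 109 across, top face 57 mm above the worktop; 64 mm left of the housing's centre.
- speed_dial (a joint): Dial angle in rad, clockwise seen from above positive. 11 clicks 0.524 rad (30 deg) apart: zero stop at 0, n-th click at 0.524 n, end stop at 5.24; starts at one of clicks 5 to 10. At angle q the nose points to 150 deg - q, counterclockwise from the stirrer's x. A sprung ball draws it into the nearest click; 0.06 N m lifts it out, and halfway on it snaps to the next by itself.
- dial_knob: Black bar knob of the dial, to be pushed from the side: bar 56 long x 12.5 wide, from 24 mm behind the axis to 32 mm ahead of it (the nose, white line on top), from 5.5 to 30 mm above the deck. Origin on the axis at deck height; its x axis points along the nose. About 3 N at the bar's end turns it; it takes 15 N in all.
- dial_axis (a point): The dial's upright axis at deck height, 50 mm above the worktop; at (0, -73) mm in the stirrer's frame. Round the axis, under the bar knob, lies a flat disc 49 across, top 6.5 mm above the deck, that turns with the knob.
- dial_nose (a point): Outer end of the knob's nose, 32 mm from the axis, 18 mm above the deck. White marks round the dial, 37 to 47 mm from the axis, flat on the deck: a round dot at zero, then clockwise ten bars of growing length, one per click, bars 5 and 10 thicker.
- start_key (a joint): Travel of the start key in m: 0 up, 0.006 fully down. Its spring begins at 2 N, gives 5 N half way and 8 N at the bottom, and lifts the key again; the press counts from half way.
- key_top (a point): Centre of the top face of the green round start key, 20 mm across, standing 9 mm above the deck; presses straight down. It lies at (-30, -14) mm in the stirrer's frame, 66 mm from the dial's axis.
- sample_beaker: Small glass beaker, 58 across and 61 high, standing loose on the stirring plate; origin at the centre of its underside.
- stir_bar: White stir bar 22 x 7 mm lying loose in the beaker; origin under its middle.
- buffer_green: White bottle with green band, 49 across, 100 high, behind the stirrer; origin under its centre.
- buffer_red: White bottle with red band, 49 across, 100 high, behind the stirrer; origin under its centre.
- wash_bottle: White wash bottle with blue cap and bent spout, 181 high, at the back; origin under its centre.
- pocket_refractometer: White and blue pocket refractometer, 112 x 56 x 31, lying in front of the black bench meter; origin under its centre.
- sample_vial: Glass vial with blue cap, 27 across, 58 high, in front of the bench meter; origin under its centre.
- notebook: Closed notebook 210 x 152 x 13 on the right; origin under its centre.
- pen: White and red ballpoint pen, 145 long, lying on the notebook; origin under its middle.
Mind the look-alikes: they are no part of the job. Leave any brown or orange look-alike of the sample_vial alone.

How it is judged:
On the way, in this order (a step that is already met when the one before it is completed fails the run):
1. the dial stands at its zero stop (value of joint speed_dial below 0.12 rad), for 0.2 s.
2. the start key is pressed with the dial at zero (value of joint start_key above 0.003 m and value of joint speed_dial below 0.12 rad), for 0.03 s.
3. the dial has been brought up to the fourth click, the key up again (value of joint speed_dial between 1.97 and 2.22 rad and value of joint start_key below 0.001 m), for 0.2 s.
At the end, for the whole second after the job is handed in: The dial rests in the fourth click from zero (2.09 rad, within 0.12 rad), the start key is up, the beaker stands upright on the plate within 12 mm of where it stood with the stir bar in it, and all else stands where it stood (within 20 mm) (all of step 3 and distance of sample_beaker from where it was at the start of the episode below 0.012 m and angle between each of sample_beaker, buffer_green, buffer_red, wash_bottle, sample_vial's own z axis and vertical below 0.1 rad and linear speed of sample_beaker below 0.02 m/s and horizontal distance between stir_bar and sample_beaker below 0.02 m); the robot touches nothing.
It fails at once if the beaker is pushed away, lifted or tipped (distance of sample_beaker from where it was at the start of the episode above 0.012 m or angle between sample_beaker's own z axis and vertical above 0.2 rad).
It fails at once if the dial's knob is gripped or pushed hard (over 15 N in all) (contact force between any of the fingers, the arm and dial_knob above 15 N).
It fails at once if the stirrer or its key is pushed hard (over 25 N) (contact force between any of the fingers, the arm and stirrer above 25 N).
It fails at once if another thing on the worktop is pushed away or lifted (distance of any of buffer_green, buffer_red, wash_bottle, pocket_refractometer, sample_vial, notebook, pen from where it was at the start of the episode above 0.02 m).
It also fails if it takes over 64 s, if anything falls off the work surface, if the arm or the gripper's body presses on something with over 40 N, if the wrist force passes 120 N, or if a joint passes its speed limit or range.

## Working session

There is one attempt and no reset: what is moved stays moved. The work goes in short steps, each a Python script; the robot and the scene stay as the last script left them, time stands still between calls to the robot, and variables do not carry over. Pictures are saved under pics/ and viewed, about 8 in all and at most 12, crops included, and the job is handed in when it is done.

```bash
mkdir -p pics; ls
python3 - <<'E'
from workcell import bot
import cv2,numpy as np
for n in("scene","top"):
    c=bot.read_camera(n); cv2.imwrite(f"pics/{n}0.png",c["pixels"])
    print(n,c["fx"],c["fy"],c["cx"],c["cy"],c["k1"],np.round(c["R"],3).tolist(),np.round(c["t"],3), "pos",np.round(-c["R"].T@c["t"],3))
print(bot.current_tool_rot(),bot.current_ee_pos(),bot.current_clock())
E
```

```text
pics
scene 450.6261810627497 450.6261810627497 280.789335348893 214.93889670970358 -0.06264118307811924 [[0.608, -0.794, -0.006], [-0.483, -0.364, -0.797], [0.63, 0.487, -0.605]] [-0.312  0.323  0.947] pos [-0.251 -0.592  0.828]
top 456.2077685462503 456.2077685462503 283.1410017981967 199.71649408813565 0.014911659155871268 [[-0.019, -1.0, 0.004], [-0.994, 0.018, -0.105], [0.105, -0.006, -0.994]] [0.014 0.549 1.539] pos [0.385 0.014 1.588]
[-2.57043576e+00  1.80420922e+00  1.67861818e-03] [ 0.19535281 -0.54024648  0.21376742] 0.1
```

View pics/top0.png

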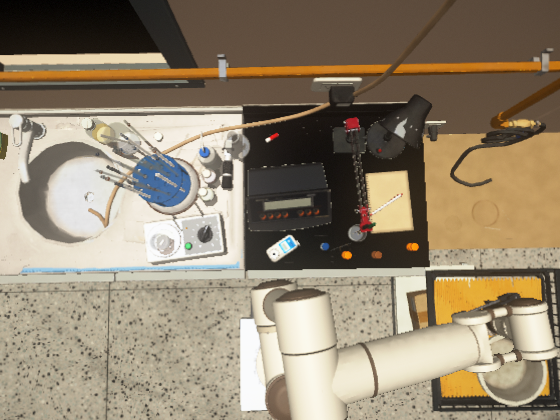

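View pics/scene0.png

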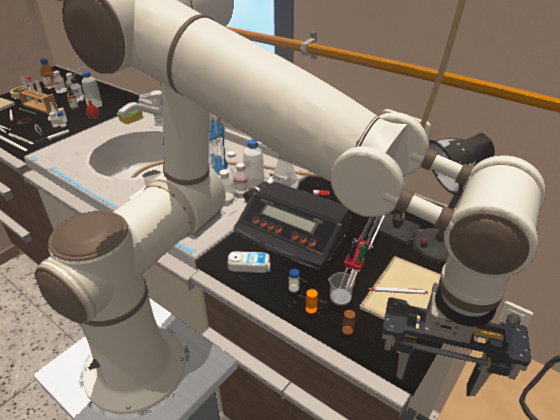

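The top view shows the stirrer at about (185,238), its dial at (205,233) and its green key at (187,245). The black bench meter at (288,197), with orange buttons, is the look-alike panel. The orange and brown vials at (347,255), (376,255) and (412,247) are to be left alone. Next I'll take a close crop and measure.

```bash
cat > h.py <<'E'
from workcell import bot
import cv2,numpy as np
def cast(c,uv,z):
    d=np.array([(uv[0]-c["cx"])/c["fx"],(uv[1]-c["cy"])/c["fy"]]);s=d.copy()
    for _ in range(10): s=d/(1+c["k1"]*(s@s))
    r=c["R"].T@np.array([*s,1]);o=-c["R"].T@c["t"]
    return o+r*(z-o[2])/r[2]
def proj(c,X):
    p=c["R"]@np.asarray(X,float)+c["t"];s=p[:2]/p[2];s=s*(1+c["k1"]*(s@s))
    return np.array([s[0]*c["fx"]+c["cx"],s[1]*c["fy"]+c["cy"]])
def crop(c,x0,y0,w,h,k,name,marks=()):
    im=cv2.resize(c["pixels"][y0:y0+h,x0:x0+w],None,fx=k,fy=k,interpolation=cv2.INTER_CUBIC)
    for m in marks:
        p=proj(c,m); cv2.circle(im,tuple(int(v) for v in ((p-[x0,y0]+.5)*k)),2,(255,0,255),-1)
    cv2.imwrite("pics/"+name,im)
E
python3 - <<'E'
from h import *
c=bot.read_camera("top");p=c["pixels"]
hsv=cv2.cvtColor(p,cv2.COLOR_BGR2HSV)
roi=np.zeros(p.shape[:2],np.uint8);roi[205:270,140:235]=1
g=cv2.inRange(hsv,(40,90,50),(85,255,255))*roi
n,l,s,ce=cv2.connectedComponentsWithStats(g);print("green",s[1:],ce[1:],[cast(c,x,.059).round(4) for x in ce[1:]])
b=cv2.inRange(hsv,(0,0,0),(180,255,60))*roi
n,l,s,ce=cv2.connectedComponentsWithStats(b)
for i in range(1,n):
    if s[i,4]>8: print("dark",s[i],ce[i],cast(c,ce[i],.08).round(4))
crop(c,135,200,100,75,8,"crop1.png")
E
```

```text
green [[185 243   6   6  29]] [[187.72413793 245.5862069 ]] [array([0.3982, 0.3249, 0.059 ])]
```

View pics/crop1.png

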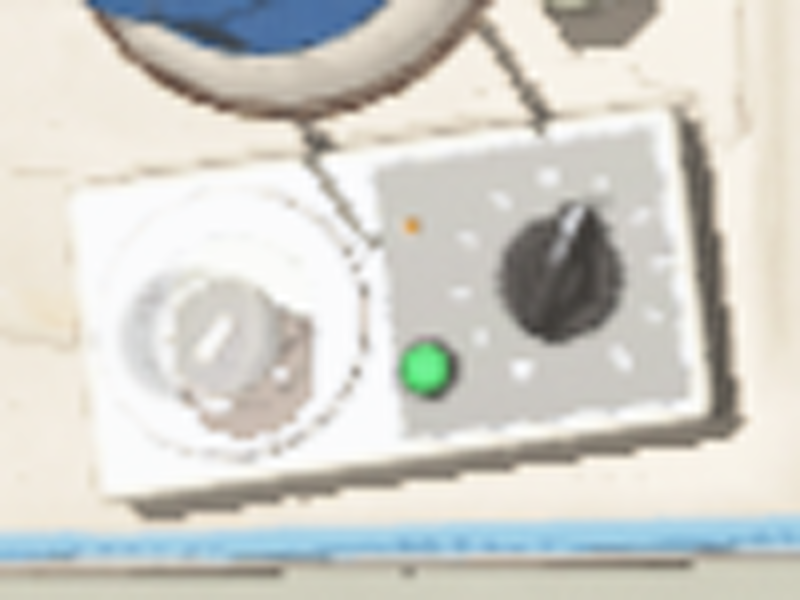

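```bash
cat > m.py <<'E'
from h import *
from scipy.optimize import least_squares
c=bot.read_camera("top")
px=np.array([[522,369],[480,337],[460,293],[466,238],[501,200],[548,177],[600,183],[640,214],[662,262],[655,316],[622,357]])/8+[135,200]-.5
gr=cv2.cvtColor(c["pixels"],cv2.COLOR_BGR2GRAY).astype(float)
M=[]
for u in px:
    x,y=np.round(u).astype(int);w=gr[y-2:y+3,x-2:x+3]-205;w=np.clip(w,0,None)
    Y,X=np.mgrid[y-2:y+3,x-2:x+3];q=np.array([(w*X).sum(),(w*Y).sum()])/w.sum()
    M.append(cast(c,q,.05)[:2])
M=np.array(M);K=cast(c,(187.72,245.59),.058)[:2]
def ax(t): return np.array([np.cos(t),np.sin(t)])
def f(v):
    a=v[:2];r=[]
    for k in range(11):
        d=ax(v[2]+np.radians(150-30*k));e=M[k]-a;r.append(d[0]*e[1]-d[1]*e[0])
    X=ax(v[2]);Y=np.array([-X[1],X[0]]);r+=list(2*(a-.030*X+.059*Y-K))
    return np.array(r)*1e3
s=least_squares(f,[.4,.27,.1],loss="soft_l1")
print(s.x.round(4),np.degrees(s.x[2]),f(s.x).round(1))
a=s.x[:2];print("radii mm",(np.linalg.norm(M-a,axis=1)*1e3).round(1))
X=ax(s.x[2]);Y=np.array([-X[1],X[0]])
O=a+.073*Y
W=lambda x,y,z:[*(O+x*X+y*Y),z]
crop(c,135,200,100,75,8,"crop2.png",[W(*p,.05) for p in((.0675,.13),(.0675,-.13),(-.0675,.13),(-.0675,-.13),(0,.064),(-.03,-.014),(0,-.073))]+[W(.042*np.cos(np.radians(150-30*k)),-.073+.042*np.sin(np.radians(150-30*k)),.05) for k in range(11)]+[W(.032*np.cos(np.radians(150-30*k)),-.073+.032*np.sin(np.radians(150-30*k)),.08) for k in (5,6,7)])
print("O",O,"key",W(-.03,-.014,.059))
E
python3 m.py
```

```text
[0.4351 0.2703 0.1216] 6.965800160316586 [-0.1 -0.8  0.7 -0.4  0.2 -0.1 -0.  -0.2  0.5 -0.1 -0.3  0.1  0.2]
radii mm [41.2 41.4 42.2 42.2 41.1 42.4 42.8 42.  46.2 42.3 42.6]
O [0.42628046 0.34272802] key [np.float64(0.39819977164792625), np.float64(0.3251930538556496), 0.059]
```

View pics/crop2.png

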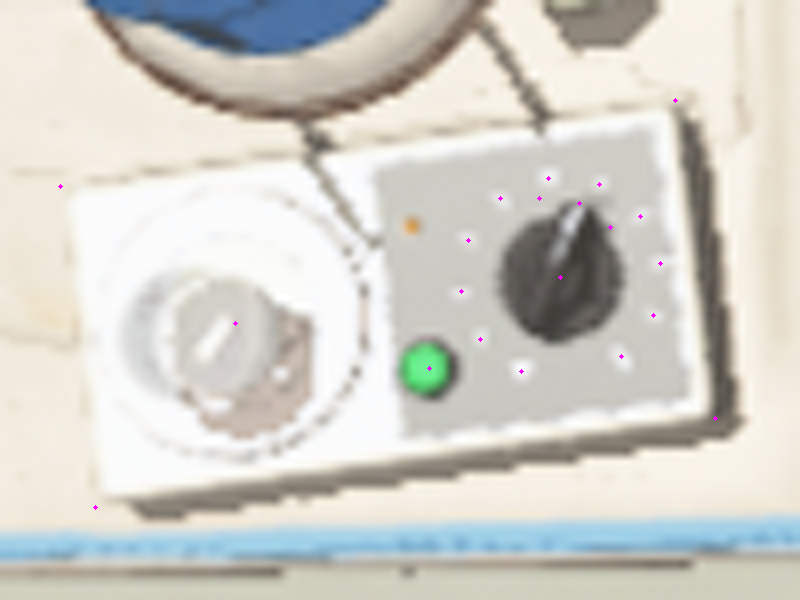

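The fit is good: mark radii are about 42 mm and residuals are under 1 mm. The nose is at click 6 (θ = -30°). The crop confirms the dial at crop pixel (560,278) and the key at (428,368). Now I'll retract, swing round to hover above the dial, and check clearance to the blue rack behind the stirrer.

```bash
cat >> h.py <<'E'
from scipy.spatial.transform import Rotation as Ro
A=np.array([.4351,.2703]);YAW=.1216
X=np.array([np.cos(YAW),np.sin(YAW)]);Y=np.array([-X[1],X[0]])
ROT=Ro.from_matrix(np.column_stack([[*Y,0],[*X,0],[0,0,-1]])).as_rotvec()
ROT2=Ro.from_matrix(np.column_stack([[*-Y,0],[*-X,0],[0,0,-1]])).as_rotvec()
def W(v,z): return np.array([*(A+v[0]*X+v[1]*Y),z])   # v relative to dial axis, stirrer axes
E
python3 - <<'E'
from h import *
for n,r in(("R",ROT),("R2",ROT2)):
    for p in (W([0,0],.25),W([.01,-.04],.066),W([-.02,.04],.066)):
        print(n,np.round(bot.inverse_kinematics(p,r),2))
bot.set_gripper(0,10)
q=bot.current_joints()
# retract at same azimuth
rot=bot.current_tool_rot();p=bot.current_ee_pos()
u=p[:2]/np.hypot(*p[:2])
bot.goto([*(u*.36),.32],rot); print(bot.current_joints(),bot.current_clock())
q=np.array(bot.current_joints());q[0]=.56;bot.set_joints(q);print(bot.current_ee_pos(),bot.current_clock())
im=[bot.read_camera(n)["pixels"] for n in("scene","top")]
cv2.imwrite("pics/b.png",np.hstack([im[0][60:300,100:400],im[1][100:340,60:360]]))
E
```

```text
R [ 0.32 -0.03  1.72 -0.    1.45 -1.37]
R [ 0.24  0.15  1.92 -0.    1.07 -1.46]
R [ 0.41  0.17  1.9  -0.    1.07 -1.29]
R2 [ 0.32 -0.03  1.72 -0.    1.45  1.77]
R2 [ 0.24  0.15  1.92 -0.    1.07  1.69]
R2 [ 0.41  0.17  1.9  -0.    1.07  1.86]
[-1.56355208e+00 -4.89735525e-01  1.96218598e+00  8.88141910e-05
  1.66911570e+00 -3.39397840e-01] 2.4917
[0.22473298 0.28183907 0.31965472] 4.7417
```

View pics/b.png

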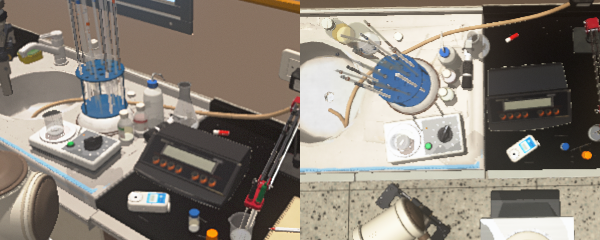

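The carousel behind the stirrer is tall, at (405,80) in the combined picture, and sits behind the stirrer's left half. A fixed yaw with the gripper's long side along the stirrer's y should clear it. I'll check that by calculation, then hover, descend and start the anticlockwise push.

```bash
cat >> h.py <<'E'
def centre(th,sgn,gap=0.,r=None):
    "closed-finger block centre pushing the nose side; th deg nose angle in stirrer frame; sgn +1 ccw, -1 cw"
    a=np.radians(th);u=np.array([np.cos(a),np.sin(a)]);t=sgn*np.array([-u[1],u[0]])
    s=np.array([.010,.018])*np.sign(np.where(abs(t)<1e-6,0,t))
    if r is None: r=max(.026-s@u,.028)
    return r*u-(.00625+s@t+gap)*t
def step(v,z,sp=.04,lim=9):
    bot.line_to(W(v,z),ROT,max_speed=sp)
    f=np.array(bot.current_contact_force())-F0
    return f
F0=np.zeros(3)
def sweep(ths,sgn,z,base,lim=9):
    for th in ths:
        for r in ([None] if th%90 else [centre(th-sgn*.1,0 or sgn)@[np.cos(np.radians(th)),np.sin(np.radians(th))], centre(th+sgn*.1,sgn)@[np.cos(np.radians(th)),np.sin(np.radians(th))]]):
            bot.line_to(W(centre(th,sgn,0,r),z),ROT,max_speed=.04)
            f=np.array(bot.current_contact_force())-base
            print(th,f.round(1),round(bot.current_clock(),2))
            if np.linalg.norm(f)>lim: print("STOP");return False
    return True
E
python3 - <<'E'
from h import *
c=bot.read_camera("top")
print("base front/right",cast(c,(168,214),.02).round(3),cast(c,(200,190),.03).round(3))
for th in(-30,0.1,60,89,91,120,143): print(th,centre(th,1).round(4),centre(th,-1).round(4))
v=centre(-30,1,.010)
bot.goto(W(v,.2),ROT); print(bot.current_clock())
bot.line_to(W(v,.085),ROT,max_speed=.15)
bot.hold(.3);f=[np.array(bot.current_contact_force()) for _ in range(3)];print(f,bot.current_ee_pos()-W(v,.085))
print(bot.current_opening(),bot.current_clock())
im=[bot.read_camera(n)["pixels"] for n in("scene","top")]
cv2.imwrite("pics/c.png",np.hstack([cv2.resize(im[0][160:260,110:230],None,fx=3,fy=3),cv2.resize(im[1][180:280,130:250],None,fx=3,fy=3)]))
E
```

```text
base front/right [0.508 0.401 0.02 ] [0.588 0.289 0.03 ]
-30 [ 0.0108 -0.0372] [0.0377 0.0092]
0.1 [ 0.036  -0.0242] [0.028  0.0243]
60 [0.0347 0.0123] [-0.0024  0.0436]
89 [0.017  0.0277] [-0.0158  0.0441]
91 [0.0158 0.0441] [-0.017   0.0277]
120 [0.0024 0.0436] [-0.0347  0.0123]
143 [-0.007   0.0386] [-0.0384 -0.0044]
5.9417
[array([-0.71589415, -0.37490611, -0.92383261]), array([-0.71589415, -0.37490611, -0.92383261]), array([-0.71589415, -0.37490611, -0.92383261])] [0.00046421 0.00011091 0.00062895]
0.005935807587743491 7.1583
```

View pics/c.png

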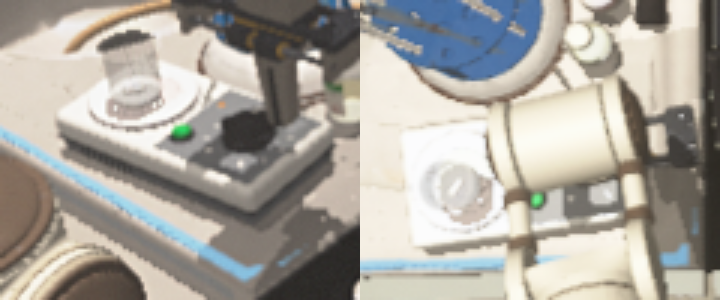

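The scene view shows the closed fingers just to the right of the knob, clear of it, with the beaker free. Now the descent and the anticlockwise push.

Run:
```python
from h import *
base=np.array(bot.current_contact_force())
bot.line_to(W(centre(-30,1,.010),.066),ROT,max_speed=.05)
print(np.array(bot.current_contact_force())-base)
ok=sweep([-30,-20,-10,0,10,20,30,40],1,.066,base)
im=bot.read_camera("scene")["pixels"]
cv2.imwrite("pics/d.png",cv2.resize(im[160:260,110:230],None,fx=4,fy=4))
```

```text
[ 1.25986855  0.27344518 -0.40784449]
-30 [ 1.5  0.5 -0.5] 8.19
-20 [ 0.4 -1.2 -0.1] 8.52
-10 [ 0.8  0.3 -1.8] 8.85
0 [ 0.6  0.8 -1.3] 9.19
0 [ 0.6  1.5 -0.2] 9.54
10 [ 2.2 -0.9 -0.9] 9.81
20 [ 0.5  0.4 -0.6] 10.07
30 [ 0.7  1.3 -0.3] 10.38
40 [ 1.6 -0.3 -0.3] 10.7
```

View pics/d.png

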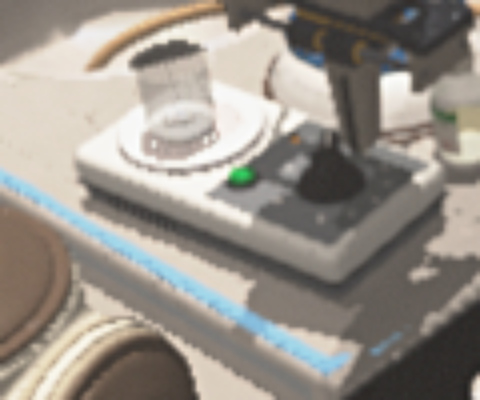

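The fingers are now behind the knob at (355,125), the nose points away and to the left, and forces are about 2 N. It's working, so I'll continue to zero, back off and lift.

Run:
```python
from h import *
base=np.array([-.7,-.4,-.9])
ok=sweep([50,60,70,80,90,100,110,120,130,138,143],1,.066,base)
if ok:
    bot.line_to(W(centre(143,1,.006),.066),ROT,max_speed=.05)
    bot.line_to(W(centre(143,1,.006),.11),ROT,max_speed=.15)
    bot.line_to(W([-.03,-.10],.2),ROT,max_speed=.2)
print(bot.current_clock())
im=bot.read_camera("scene")["pixels"]
cv2.imwrite("pics/e.png",cv2.resize(im[160:260,110:230],None,fx=4,fy=4))
```

```text
50 [ 0.9 -0.   1.1] 11.08
60 [-0.1  0.3  1.1] 11.43
70 [1.9 0.1 1.1] 11.78
80 [ 0.5  0.4 -0. ] 12.13
90 [ 2.8  0.3 -0.9] 12.49
90 [1.4 1.  1.5] 13.04
100 [0.1 1.3 1.8] 13.31
110 [0.6 0.3 1. ] 13.57
120 [0.5 0.5 0.4] 13.84
130 [2.3 1.  0.2] 14.11
138 [0.1 0.6 1.3] 14.36
143 [1.5 0.2 0.9] 14.61
16.325
```

View pics/e.png

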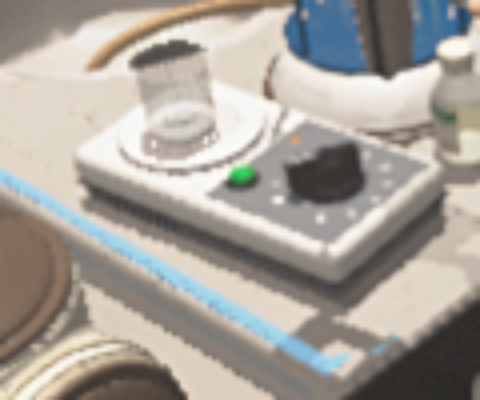

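Run:
```python
from h import *
c=bot.read_camera("scene")
t=lambda th,r,z:((proj(c,W(r*np.array([np.cos(np.radians(th)),np.sin(np.radians(th))]),z))-[110,160]+.5)*4).round()
for k in range(6):
    print(k,"nose",t(150-30*k,.032,.08),"tail",t(-30-30*k,.024,.08),"mark",t(150-30*k,.042,.05))
c2=bot.read_camera("top")
crop(c,150,185,50,40,8,"f1.png",[W(.032*np.array([np.cos(np.radians(150)),np.sin(np.radians(150))]),.08)])
crop(c2,180,215,50,40,8,"f2.png")
cv2.imwrite("pics/f.png",np.hstack([cv2.imread("pics/f1.png"),cv2.imread("pics/f2.png")]))
```

```text
0 nose [282. 167.] tail [355. 145.] mark [274. 205.]
1 nose [280. 154.] tail [356. 154.] mark [272. 188.]
2 nose [290. 142.] tail [349. 164.] mark [285. 171.]
3 nose [308. 133.] tail [335. 171.] mark [309. 159.]
4 nose [331. 129.] tail [318. 174.] mark [338. 155.]
5 nose [351. 133.] tail [302. 171.] mark [365. 159.]
```

View pics/f.png

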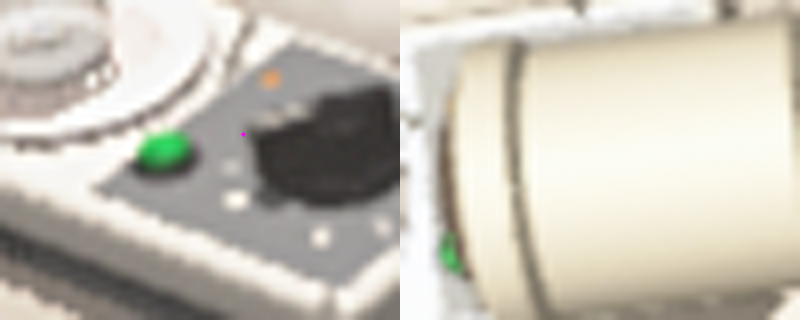

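The bar's slope in the picture matches click 0: end to end -20/62, against a predicted -22/73. The dot mark lies straight ahead of the nose, so the dial is at zero. Next I'll press the key.

Run:
```python
from h import *
v=[-.030,.060]
bot.line_to(W(v,.2),ROT,max_speed=.2)
bot.line_to(W(v,.068),ROT,max_speed=.12); bot.hold(.2)
b=np.array(bot.current_contact_force());z=.0610
while z>.0535:
    bot.line_to(W(v,z),ROT,max_speed=.03)
    f=np.array(bot.current_contact_force())-b; print(round(z,4),round(bot.current_ee_pos()[2],4),f.round(1))
    if abs(f[2])>9.5: break
    z-=.001
bot.hold(.2);print((np.array(bot.current_contact_force())-b).round(1),bot.current_ee_pos()[2])
bot.line_to(W(v,.1),ROT,max_speed=.08)
print(bot.current_clock())
```

```text
0.061 0.0613 [0.8 1.3 2.5]
0.06 0.0603 [0.3 0.7 3.7]
0.059 0.0593 [0.3 1.5 5.5]
0.058 0.0583 [-0.8  1.7  6. ]
0.057 0.0575 [-0.9  0.2  7.2]
0.056 0.0565 [-0.9  0.6  8.1]
0.055 0.0559 [-2.5 -0.3 10.1]
[-1.7 -0.  10.9] 0.05593216529325612
21.675
```

The force reached 8 N and then rose stiffly, so the key bottomed out and the press counts. Now the clockwise push past 3.5 clicks (θ=45°), ending nominally at θ=38°.

Run:
```python
from h import *
v=centre(150,-1,.012)
bot.line_to(W([-.03,.06],.13),ROT,max_speed=.2)
bot.line_to(W(v,.13),ROT,max_speed=.15)
bot.line_to(W(v,.085),ROT,max_speed=.12);bot.hold(.2)
b=np.array(bot.current_contact_force())
bot.line_to(W(v,.066),ROT,max_speed=.05);print((np.array(bot.current_contact_force())-b).round(1))
ok=sweep([150,140,130,120,110,100,90,80,70,60,50,44,38],-1,.066,b)
if ok:
    w=centre(38,-1,.012)
    bot.line_to(W(w,.066),ROT,max_speed=.05)
    bot.line_to(W(w,.13),ROT,max_speed=.15)
    bot.line_to(W(w,.22),ROT,max_speed=.2)
    q=np.array(bot.inverse_kinematics([.25,.15,.32],ROT)); bot.set_joints(q)
print(bot.current_clock())
c=bot.read_camera("scene");c2=bot.read_camera("top")
crop(c,130,175,80,60,5,"g1.png");crop(c2,140,200,80,60,5,"g2.png")
cv2.imwrite("pics/g.png",np.hstack([cv2.imread("pics/g1.png"),cv2.imread("pics/g2.png")]))
```

```text
[ 0.6  0.2 -0.1]
150 [ 0.2 -0.4  0.2] 24.38
140 [-2.2 -1.5  0.9] 24.7
130 [-2.9 -0.  -0.3] 25.03
120 [ 0.5 -0.2  1.1] 25.38
110 [-0.  -0.5  0.7] 25.73
100 [-1.3  0.1  0.8] 26.08
90 [ 0.3 -0.3  0.5] 26.44
90 [ 0.4 -0.2  0.4] 26.99
80 [-1.5  0.6  0.3] 27.26
70 [ 0.5  0.1 -0.6] 27.52
60 [-0.7 -0.1  0.6] 27.79
50 [-1.3  0.4  0.3] 28.06
44 [-0.1  0.2  0.6] 28.31
38 [ 0.3 -0.3 -0.2] 28.56
31.1583
```

View pics/g.png

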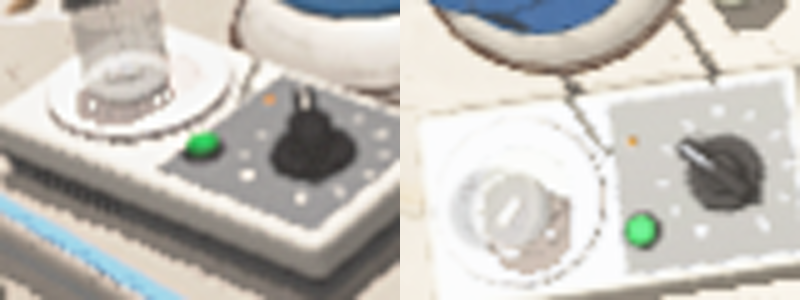

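The nose in the top view, at (683,147), looks nearer click 3 than click 4, so I'll check it numerically.

Run:
```python
from h import *
c=bot.read_camera("top")
g=cv2.cvtColor(c["pixels"],cv2.COLOR_BGR2GRAY)
m=(g<110).astype(np.uint8);m[:, :192]=0;m[:, 218:]=0;m[:222]=0;m[250:]=0
ax=proj(c,[*A,.08])
# white line: bright pixels near the axis
ys,xs=np.mgrid[222:250,192:218];P=np.stack([xs.ravel(),ys.ravel()],1)
d=P-ax;rr=np.hypot(*d.T)
dark=g[P[:,1],P[:,0]]<120
D=np.array([cast(c,p,.08)[:2]-A for p in P]);L=np.stack([D@X,D@Y],1)*1e3
rad=np.hypot(*L.T);an=np.degrees(np.arctan2(L[:,1],L[:,0]))
k=dark&(rad>25)&(rad<36);print("dark far px", [(int(a),int(r)) for a,r in zip(an[k],rad[k])])
for th in range(0,100,10):
    v=[np.cos(np.radians(th)),np.sin(np.radians(th))]
    print(th,[int(cv2.remap(g,*[np.float32([[q]]) for q in proj(c,W(np.array(v)*r,.08))],cv2.INTER_LINEAR)[0,0]) for r in(.012,.016,.02,.024,.028,.032,.036)])
```

```text
dark far px [(38, 28), (32, 25), (-47, 25), (-57, 25), (52, 26), (-68, 26), (-77, 27), (-84, 26), (-91, 26), (-98, 26), (-105, 26), (-104, 29), (-112, 27), (-121, 25), (-118, 28), (-128, 26), (-124, 29), (-137, 25), (-133, 28), (-130, 31), (-148, 25), (-143, 28), (-138, 30), (-134, 33), (-164, 25), (-158, 26), (-152, 28)]
0 [81, 92, 102, 163, 207, 209, 211]
10 [77, 85, 100, 160, 204, 208, 208]
20 [80, 77, 99, 151, 186, 208, 220]
30 [105, 91, 88, 110, 152, 195, 217]
40 [159, 171, 154, 144, 131, 163, 207]
50 [174, 181, 173, 174, 144, 168, 207]
60 [127, 117, 129, 136, 169, 210, 226]
70 [92, 91, 148, 197, 204, 207, 208]
80 [84, 99, 145, 195, 206, 206, 207]
90 [86, 102, 150, 196, 206, 210, 220]
```

```bash
cat >> h.py <<'E'
def line_angle(im,c):
    g=cv2.cvtColor(im,cv2.COLOR_BGR2GRAY)
    k=4;p0=proj(c,[*A,.08]);x0,y0=int(p0[0])-14,int(p0[1])-14
    gg=cv2.resize(g[y0:y0+29,x0:x0+29],None,fx=k,fy=k,interpolation=cv2.INTER_CUBIC)
    best=[]
    for th in np.arange(-60,170,1.):
        u=np.array([np.cos(np.radians(th)),np.sin(np.radians(th))]);n=np.array([-u[1],u[0]])
        for off in np.arange(-.005,.0051,.001):
            q=np.array([proj(c,W(u*r+n*off,.08)) for r in np.arange(.006,.0265,.002)])
            q=(q-[x0,y0]+.5)*k-.5
            v=cv2.remap(gg,np.float32(q[:,:1]),np.float32(q[:,1:]),cv2.INTER_LINEAR)
            best.append((float(np.mean(v)-0*np.std(v)) if v.max()<200 else 0,th,off))
    return sorted(best)[-4:]
E
python3 - <<'E'
from h import *
c=bot.read_camera("top");print("now",line_angle(c["pixels"],c))
print("start (-30)",line_angle(cv2.imread("pics/top0.png"),c))
print(bot.current_clock())
E
```

```text
now [(173.9090909090909, np.float64(48.0), np.float64(-0.002)), (174.8181818181818, np.float64(46.0), np.float64(0.001)), (176.0, np.float64(49.0), np.float64(0.0)), (176.72727272727272, np.float64(52.0), np.float64(-0.001))]
start (-30) [(156.63636363636363, np.float64(-34.0), np.float64(0.0)), (157.0, np.float64(-27.0), np.float64(0.0)), (157.63636363636363, np.float64(-39.0), np.float64(0.002)), (159.54545454545453, np.float64(-36.0), np.float64(0.001))]
31.3583
```

Run:
```python
from h import *
c=bot.read_camera("scene");c2=bot.read_camera("top")
P=[W(.032*np.array([np.cos(np.radians(t)),np.sin(np.radians(t))]),.08) for t in(30,45,60)]+[W([0,0],.08)]
N=[W(.042*np.array([np.cos(np.radians(t)),np.sin(np.radians(t))]),.05) for t in(30,60)]
crop(c,165,183,40,30,10,"h1.png",P+N);crop(c2,187,215,40,30,10,"h2.png",P+N)
cv2.imwrite("pics/h.png",np.hstack([cv2.imread("pics/h1.png"),cv2.imread("pics/h2.png")]))
for p in P: print(((proj(c,p)-[165,183]+.5)*10).round(),((proj(c2,p)-[187,215]+.5)*10).round())
```

```text
[277.  94.] [107. 118.]
[249.  96.] [ 89. 136.]
[221. 102.] [ 76. 158.]
[259. 156.] [166. 195.]
```

View pics/h.png

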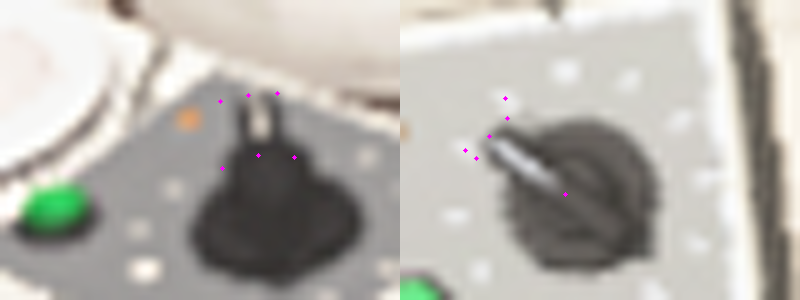

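Both views show the nose hung between marks 3 and 4 at about 46°, so the knob is sitting on the saddle by friction. I pushed too little, because the finger has about 8° of lag. Before mending that, I'll re-measure the saved zero picture in case the zero push stopped short too.

Run:
```python
from h import *
c=bot.read_camera("scene")
now=cv2.resize(c["pixels"][160:260,110:230],None,fx=4,fy=4)
for name,im in(("zero",cv2.imread("pics/e.png")),("now",now)):
    g=cv2.cvtColor(im,cv2.COLOR_BGR2GRAY).astype(np.float32)
    hp=g-cv2.GaussianBlur(g,(0,0),7)
    res=[]
    for th in np.arange(20,171,2.):
        u=np.array([np.cos(np.radians(th)),np.sin(np.radians(th))])
        b=-9
        for dx in np.arange(0,2.6,.5):
            for dy in np.arange(-2,1.1,.5):
                q=np.array([proj(c,W(u*r,.08)) for r in np.arange(.010,.0305,.002)])+[dx,dy]
                q=(q-[110,160]+.5)*4-.5
                v=cv2.remap(hp,np.float32(q[:,:1]),np.float32(q[:,1:]),cv2.INTER_LINEAR).mean()
                if v>b: b=v;s=(dx,dy)
        res.append((round(float(b),1),th,s))
    print(name,sorted(res)[-6:])
```

```text
zero [(25.8, np.float64(164.0), (np.float64(0.5), np.float64(-2.0))), (25.9, np.float64(152.0), (np.float64(1.0), np.float64(-1.5))), (25.9, np.float64(160.0), (np.float64(0.5), np.float64(-2.0))), (26.0, np.float64(154.0), (np.float64(1.0), np.float64(-1.5))), (26.0, np.float64(156.0), (np.float64(0.5), np.float64(-1.5))), (26.2, np.float64(162.0), (np.float64(0.5), np.float64(-2.0)))]
now [(25.5, np.float64(42.0), (np.float64(0.5), np.float64(0.5))), (26.2, np.float64(44.0), (np.float64(0.5), np.float64(0.5))), (26.7, np.float64(50.0), (np.float64(1.5), np.float64(0.5))), (27.1, np.float64(46.0), (np.float64(1.0), np.float64(0.5))), (27.1, np.float64(52.0), (np.float64(1.5), np.float64(0.0))), (27.9, np.float64(48.0), (np.float64(1.0), np.float64(0.0)))]
```

The zero was real: the line fits at 152–156°. Now I'll finish the clockwise push, going further to nominal 28°.

Run:
```python
from h import *
w=centre(46,-1,.012)
bot.goto(W(w,.2),ROT)
bot.line_to(W(w,.085),ROT,max_speed=.12);bot.hold(.2)
b=np.array(bot.current_contact_force())
bot.line_to(W(w,.066),ROT,max_speed=.05)
ok=sweep([46,40,36,32,28],-1,.066,b)
w=centre(28,-1,.012)
bot.line_to(W(w,.066),ROT,max_speed=.05)
bot.line_to(W(w,.2),ROT,max_speed=.15)
bot.set_joints(bot.inverse_kinematics([.25,.15,.32],ROT))
print(bot.current_clock())
c=bot.read_camera("scene");c2=bot.read_camera("top")
print(line_angle(c2["pixels"],c2))
P=[W(.032*np.array([np.cos(np.radians(t)),np.sin(np.radians(t))]),.08) for t in(15,30,45)]
crop(c,150,178,60,45,6,"i1.png",P);crop(c2,140,200,80,45,6,"i2.png",P)
cv2.imwrite("pics/i.png",np.hstack([cv2.imread("pics/i1.png"),cv2.imread("pics/i2.png")])[:, :800])
```

```text
46 [-0.6 -0.   0.5] 34.85
40 [ 0.2 -1.4  0.1] 35.1
36 [ 0.  -0.6 -0.3] 35.35
32 [ 0.3 -0.7 -0. ] 35.6
28 [ 1.  -1.8  0.6] 35.85
38.3583
[(176.36363636363637, np.float64(42.0), np.float64(-0.003)), (178.27272727272728, np.float64(39.0), np.float64(-0.002)), (179.0909090909091, np.float64(36.0), np.float64(-0.001)), (180.0909090909091, np.float64(41.0), np.float64(-0.003))]
```

View pics/i.png

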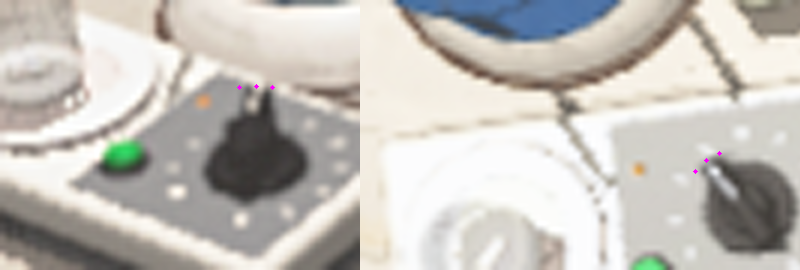

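```bash
cat > fit.py <<'E'
from h import *
from scipy.ndimage import map_coordinates as mc
from scipy.optimize import least_squares
# subpixel ridge of the white line: for stations along nose, centroid of brightness across
def ridge(g,c,th0):
    out=None;th=th0;sh=np.zeros(2)
    for it in range(6):
        u=np.array([np.cos(np.radians(th)),np.sin(np.radians(th))]);n=np.array([-u[1],u[0]])
        R=np.arange(.010,.0275,.0015);O=np.arange(-.005,.0051,.0005);pts=[]
        for r in R:
            q=np.array([proj(c,W(u*r+n*o+sh,.08)) for o in O])
            v=mc(g,[q[:,1],q[:,0]],order=1);w=np.clip(v-(v.min()+.5*(v.max()-v.min())),0,None)
            pts.append(sh+u*r+n*(w@O/w.sum()))
        pts=np.array(pts);m=pts.mean(0);d=np.linalg.svd(pts-m)[2][0];d*=np.sign(d@u)
        th=np.degrees(np.arctan2(d[1],d[0]));nn=np.array([-d[1],d[0]]);sh=nn*(m@nn)
    return round(th,1),(sh*1e3).round(1),(np.std((pts-m)@nn)*1e3).round(2)
if __name__=="__main__":
    for n in("top","scene"):
        c=bot.read_camera(n)
        for t0 in (25,35,45): print(n,ridge(cv2.cvtColor(c["pixels"],cv2.COLOR_BGR2GRAY).astype(float),c,t0))
        if n=="top": print("start",ridge(cv2.imread("pics/top0.png",0).astype(float),c,-32))
        else:
            z=cv2.imread("pics/e.png",0).astype(float); z=cv2.resize(z,(120,100),interpolation=cv2.INTER_AREA)
            G=np.zeros((420,560));G[160:260,110:230]=z;print("zero",ridge(G,c,150))
E
python3 fit.py
```

```text
top (np.float64(33.1), array([ 0.5, -0.8]), np.float64(0.33))
top (np.float64(33.1), array([ 0.5, -0.8]), np.float64(0.33))
top (np.float64(90.0), array([19.,  0.]), np.float64(1.46))
start (np.float64(-29.2), array([-0.1, -0.3]), np.float64(0.12))
scene (np.float64(27.8), array([-0.1,  0.2]), np.float64(0.47))
scene (np.float64(27.8), array([-0.1,  0.2]), np.float64(0.47))
scene (np.float64(103.9), array([9.4, 2.3]), np.float64(1.84))
zero (np.float64(142.6), array([3.8, 5. ]), np.float64(1.46))
```

The final angle reads 33.1° in the top view and 27.8° in the scene view, against 30° for click 4. The start picture reads -29.2° (true -30°), so the method holds. For the saved zero picture the ridge fit is poor, so I'll overlay outlines there, with the scene camera's shift taken from the deck marks.

Run:
```python
from h import *
c=bot.read_camera("scene");g=cv2.cvtColor(c["pixels"],cv2.COLOR_BGR2GRAY).astype(float)
S=[]
for k in (0,1,2,6,7,8,9,10):
    a=np.radians(150-30*k);p=proj(c,W(.0415*np.array([np.cos(a),np.sin(a)]),.05));x,y=np.round(p+[1,-1]).astype(int)
    w=g[y-2:y+3,x-3:x+4];bg=np.percentile(w,40);w=np.clip(w-bg-20,0,None);yy,xx=np.mgrid[y-2:y+3,x-3:x+4]
    if w.sum()>0: s=np.array([(w*xx).sum(),(w*yy).sum()])/w.sum()-p;S.append(s);print(k,s.round(2))
sh=np.median(S,0);print("shift",sh)
z=cv2.imread("pics/e.png")
def panel(th):
    im=cv2.resize(z[100:220,240:390],None,fx=2.6,fy=2.6,interpolation=cv2.INTER_CUBIC)
    a=np.radians(th);u=np.array([np.cos(a),np.sin(a)]);n=np.array([-u[1],u[0]])
    q=[W(u*r+n*o,.08) for r,o in((.032,.00625),(.032,-.00625),(-.024,-.00625),(-.024,.00625))]
    q=[((proj(c,p)+sh-[110,160]+.5)*4-[240,100])*2.6 for p in q]
    cv2.polylines(im,[np.int32(q)],True,(255,0,255),1);return im
cv2.imwrite("pics/j.png",np.hstack([panel(150),panel(138)]))
```

```text
0 [ 0.81 -1.16]
1 [ 0.66 -0.94]
2 [ 1.12 -0.9 ]
6 [ 0.96 -0.98]
7 [3.22 0.08]
8 [2.79 0.37]
9 [2.9  0.22]
10 [ 0.33 -0.83]
shift [ 1.04355539 -0.86145754]
```

No views are left, so I'll do this numerically: with the mark-derived shift fixed, score the white line by angle for the zero picture and the current one.

Run:
```python
from h import *
c=bot.read_camera("scene");sh=np.array([.9,-.95])
now=cv2.resize(c["pixels"][160:260,110:230],None,fx=4,fy=4)
def samp(g,P): 
    q=np.array([proj(c,p) for p in P])+sh;q=(q-[110,160]+.5)*4-.5
    return cv2.remap(g,np.float32(q[:,:1]),np.float32(q[:,1:]),cv2.INTER_LINEAR)[:,0]
for name,im,rng in(("zero",cv2.imread("pics/e.png"),range(110,171,4)),("now",now,range(10,67,4))):
    g=cv2.cvtColor(im,cv2.COLOR_BGR2GRAY).astype(np.float32)
    for th in rng:
        a=np.radians(th);u=np.array([np.cos(a),np.sin(a)]);n=np.array([-u[1],u[0]])
        L=samp(g,[W(u*r,.08) for r in np.arange(.010,.030,.002)])
        s=[samp(g,[W(u*r+n*o,.08) for r in np.arange(.010,.030,.002)]).mean() for o in(-.0045,.0045)]
        T=samp(g,[W(-u*r+n*o,.08) for r in(.014,.018,.022) for o in(-.005,0,.005)])
        print(name,th,"line",L.mean().round(),"sides",np.round(s),"tail",T.mean().round())
```

```text
zero 110 line 158.0 sides [163. 159.] tail 62.0
zero 114 line 157.0 sides [162. 159.] tail 65.0
zero 118 line 157.0 sides [161. 159.] tail 68.0
zero 122 line 157.0 sides [159. 159.] tail 72.0
zero 126 line 157.0 sides [158. 160.] tail 77.0
zero 130 line 158.0 sides [158. 160.] tail 82.0
zero 134 line 160.0 sides [157. 156.] tail 88.0
zero 138 line 162.0 sides [157. 150.] tail 93.0
zero 142 line 162.0 sides [158. 141.] tail 100.0
zero 146 line 158.0 sides [160. 127.] tail 107.0
zero 150 line 153.0 sides [163. 110.] tail 114.0
zero 154 line 144.0 sides [163.  92.] tail 121.0
zero 158 line 131.0 sides [161.  78.] tail 128.0
zero 162 line 115.0 sides [156.  68.] tail 136.0
zero 166 line 99.0 sides [147.  62.] tail 142.0
zero 170 line 86.0 sides [134.  59.] tail 148.0
now 10 line 122.0 sides [156. 144.] tail 80.0
now 14 line 114.0 sides [150. 158.] tail 75.0
now 18 line 115.0 sides [138. 170.] tail 70.0
now 22 line 129.0 sides [121. 167.] tail 66.0
now 26 line 154.0 sides [107. 154.] tail 63.0
now 30 line 170.0 sides [101. 136.] tail 63.0
now 34 line 169.0 sides [117. 131.] tail 63.0
now 38 line 154.0 sides [141. 135.] tail 63.0
now 42 line 139.0 sides [152. 144.] tail 63.0
now 46 line 140.0 sides [158. 152.] tail 63.0
now 50 line 141.0 sides [150. 155.] tail 62.0
now 54 line 142.0 sides [143. 156.] tail 61.0
now 58 line 146.0 sides [145. 157.] tail 61.0
now 62 line 149.0 sides [148. 157.] tail 63.0
now 66 line 151.0 sides [149. 158.] tail 67.0
```

The present click 4 checks out: the line peaks at 30–34°. The saved picture doesn't prove that zero was reached, though, and the dial can hang near a saddle, as it did at 46°. There's time (about 39 of 64 s), and repeating the cycle is harmless. I'll redo it with a deeper zero push in fine, force-checked steps.

Run:
```python
from h import *
print(bot.current_clock())
v=centre(26,1,.010)
bot.goto(W(v,.13),ROT)
bot.line_to(W(v,.085),ROT,max_speed=.12);bot.hold(.15)
b=np.array(bot.current_contact_force())
bot.line_to(W(v,.066),ROT,max_speed=.06)
ok=sweep([30,45,60,75,90,105,120,132],1,.066,b)
if ok: sweep([140,143,145,146.5,148,149.5,151],1,.066,b,lim=4)
```

```text
38.6583
30 [ 0.9 -0.5 -0.8] 41.45
45 [ 1.8 -0.1 -1.1] 41.87
60 [ 2.1 -0.2 -1.1] 42.3
75 [ 1.9 -0.  -0.8] 42.75
90 [ 2.4 -0.5 -3.1] 43.22
90 [ 1.8 -0.6 -0.8] 43.77
105 [ 1.9 -0.6 -1.3] 44.09
120 [ 1.1 -0.  -0.6] 44.42
132 [ 2.2  0.2 -0.6] 44.71
140 [ 1.   0.2 -0.9] 44.96
143 [ 0.7 -0.3 -0. ] 45.21
145 [ 1.2 -1.2 -0.8] 45.46
146.5 [ 1.1 -0.5 -1.1] 45.71
148 [ 2.  -1.1 -1.1] 45.96
149.5 [ 1.6 -0.9 -0.6] 46.21
151 [ 0.9 -1.3 -1. ] 46.46
```

The finger has now gone through nominal 151° with no hard stop, so the dial is well into zero. Next the key, then the clockwise push as already proven.

```bash
python3 - <<'E'
from h import *
bot.hold(.2)
v=centre(151,1,.005);k=[-.030,.060]
bot.line_to(W(v,.066),ROT,max_speed=.05)
bot.line_to(W(v,.09),ROT,max_speed=.12)
bot.line_to(W(k,.075),ROT,max_speed=.12)
b=np.array(bot.current_contact_force())
for z in(.063,.0575,.0560,.0553): 
    bot.line_to(W(k,z),ROT,max_speed=.04);f=np.array(bot.current_contact_force())-b;print(z,f.round(1))
bot.hold(.1)
bot.line_to(W(k,.1),ROT,max_speed=.12)
v=centre(150,-1,.012)
bot.line_to(W(v,.1),ROT,max_speed=.15)
b=np.array(bot.current_contact_force())
bot.line_to(W(v,.066),ROT,max_speed=.1);print(bot.current_clock())
ok=sweep([150,135,120,105,90,75,60,48,38,33,28],-1,.066,b)
w=centre(28,-1,.012)
bot.line_to(W(w,.066),ROT,max_speed=.06)
bot.line_to(W(w,.14),ROT,max_speed=.18)
bot.set_joints(bot.inverse_kinematics([.30,.15,.28],ROT))
print(bot.current_clock())
E
python3 - <<'E'
from fit import *
for n in("top","scene"):
    c=bot.read_camera(n)
    for t0 in (30,45): print(n,ridge(cv2.cvtColor(c["pixels"],cv2.COLOR_BGR2GRAY).astype(float),c,t0))
    if n=="top":
        d=cv2.absdiff(c["pixels"],cv2.imread("pics/top0.png")).max(2)
        print("diff beaker",(d[225:262,142:180]>40).sum(),"bottles/etc",(d[130:200,200:230]>40).sum())
print(bot.current_clock())
E
```

```text
0.063 [-0.4  0.2 -1. ]
0.0575 [-0.3  0.6  5.2]
0.056 [-1.2  0.   6.1]
0.0553 [-1.4 -0.9  7.2]
50.7167
150 [-0.2 -1.2 -0.7] 51.17
135 [-1.9 -1.6  0.8] 51.58
120 [-0.7 -1.6 -1. ] 52.02
105 [-0.3 -1.6 -0.1] 52.47
90 [ 0.5 -1.7 -1.7] 52.93
90 [-0.2 -1.7 -1.9] 53.48
75 [ 0.5 -0.2 -0.3] 53.81
60 [ 0.3 -1.8 -0.1] 54.13
48 [-0.5 -1.1 -1.1] 54.42
38 [ 0.6 -0.8  0.2] 54.69
33 [ 0.6 -0.9 -0.6] 54.94
28 [-0.2 -2.  -0.2] 55.19
57.1083
top (np.float64(33.0), array([ 0.5, -0.7]), np.float64(0.33))
top (np.float64(89.4), array([18.7, -0.2]), np.float64(1.42))
diff beaker 0 bottles/etc 6
scene (np.float64(26.5), array([-0.3,  0.7]), np.float64(0.48))
scene (np.float64(100.6), array([13.6,  2.6]), np.float64(2.43))
57.2083
```

```bash
python3 -c "
from workcell import bot
bot.job_done();print(bot.current_clock())"
```

```text
the job is handed in; nothing more can be done
the job is handed in; nothing more can be done
```

I pushed the dial from click 6 back to zero with closed fingertips, pressed the green key, brought the dial up to the fourth click and handed the job in at about 57 s of 64. No verdict is reported.

- **First pass:** The clockwise push stopped short and the knob hung between clicks 3 and 4 at about 46°, so I pushed it on to click 4. The saved picture after the first zero push was inconclusive: one fit read 152–164°, another, poor one 143°, and zero is 150°. I therefore repeated the whole cycle, pushing deeper to zero.
- **Zero on the repeat:** The finger went through to nominal 151° with light force, but I took no picture of the dial there.
- **Key:** About 7 N on the repeat and 10 N on the first pass; 5 N is half way.
- **Fourth click:** The nose reads 33.0° from the top view and 26.5° from the scene view. Click 4 is 30°, with about 7° allowed either way.
- **Forces:** Readings near the knob stayed under about 4 N; they were taken between moves, so brief peaks could be higher.
- **Other things:** The top view shows no change round the beaker and almost none (6 pixels) round the bottles behind. I did not check the refractometer, vial, notebook or pen again at the end, but the arm stayed well clear of them. The arm was lifted clear before handing in.

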